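# Snap the retaining clip onto a sprung reel spindle

## Task

Load the reel stand: put the reel of solder over the upright spindle so that it sits on the sprung plate, then take the spring clip by its thumb grip, press the reel down with it and push the clip sideways into the groove of the spindle until it snaps fully home above the reel, and let go. The groove's height is set by screwing the spindle up or down, so feel for it; go gently, never ram the clip against the spindle or crush the reel, and leave the other things on the bench where they are.

Things in the scene. Friction and masses are not known exactly. Their poses are not given: they have to be found in the camera images.
- stand: Reel stand, screwed to the bench: grey base 124 x 92 x 10 mm, from x = -46 to +78 mm. Origin: on the spindle's axis at bench level; z up. The upright steel spindle, diameter 16 mm, has a coned top (10 mm wide at the tip). It is screwed up or down by up to 6.5 mm, differently each time and not measured: its tip is 67 to 80 mm above the bench.
- groove_nominal (a point): Fixed point of the stand on the axis, 50 mm up: middle setting of the lower edge of the spindle's round groove. The true lower edge is up to 6.5 mm above or below this point and 23.5 mm below the tip. Groove: 5.2 mm high, diameter 11 mm. Until the reel is pressed down, its upper flange covers all or most of the groove.
- plate_seat (a point): Fixed point of the stand on the axis, 34 mm up: where the top of the sprung drag plate (diameter 42 mm, round the spindle) stands when free. The plate goes down up to 18 mm under load: about 3 N to start it, then 0.4 N more per mm (the reel's weight helps).
- guide_eye (a point): Middle of the eye on the stand's steel guide post, at the stand's x = +66 mm, 46.5 mm up. The eye is 17 mm wide along y, the post 55 mm high in all.
- reel: Small reel of solder, 0.11 to 0.18 kg, lying flat: diameter 50 mm, 26 mm high, two black flanges 3 mm thick, bright winding of diameter 43 mm between them, through bore of diameter 19 mm along z. Origin: centre of the underside; z along the bore. On the free plate its origin is 34 mm and its top 60 mm above the bench.
- clip: Flat steel spring clip, 3.2 mm thick, with an upright black thumb grip; 0.04 kg, lying flat, grip up. Origin: centre of its pocket, on the underside; on the spindle's axis when home. x: out of the mouth, the way to push; z up. Tongue and web reach from x = -50 to -5.8 mm (end stop), two sprung arms, 23 mm wide in all, to x = +16 mm.
- clip_grip (a point): Middle of the clip's thumb grip, a block 26 mm long (clip's x), 12 mm wide (y) and 27 mm high, from 3 to 30 mm above the clip's underside, 36 mm behind the pocket's centre.
- clip_mouth (a point): Middle of the mouth, between the arm tips, underside. The mouth narrows from 18 mm here to 8 mm at x = +5 mm. It meets the full spindle with the origin 14 to 16 mm from the axis (cannot pass: do not force it), the groove at 9 to 11 mm. Snapping on takes a push of about 10 N (keep under 13 N); then the web stops it with the origin on the axis.
- flux_bottle: Bystander: upright flux bottle with a needle cap, diameter 30 mm, 93 mm high. Origin: centre of the underside.
- driver_flat: Bystander: screwdriver lying along its y, 170 mm long. Origin: near its middle, on the underside.
- side_cutter: Bystander: side cutter lying flat, 52 x 123 mm (long in y). Origin: near its middle, on the underside.
- battery_9v: Bystander: block battery lying flat, 26 x 52 x 18 mm. Origin: centre of the underside.

How it is judged:
On the way, in this order (a step that is already met when the one before it is completed fails the run):
1. the reel sits over the spindle on the sprung plate (horizontal distance between reel and stand below 0.003 m and z of reel in the frame of stand between 0.014 and 0.037 m and angle between reel's own z axis and vertical below 0.12 rad), for 0.2 s.
2. the clip is snapped home in the groove above the reel (horizontal distance between reel and stand below 0.003 m and z of reel in the frame of stand between 0.014 and 0.0335 m and angle between each of reel, clip's own z axis and vertical below 0.12 rad and horizontal distance between clip and stand below 0.002 m and z of clip in the frame of stand between 0.0415 and 0.06 m), for 0.2 s.
At the end, for the whole second after the job is handed in: The reel is on the spindle (within 3 mm of its axis), level within 0.12 rad and held below its free height by the clip; the clip's pocket centre is within 2 mm of the spindle's axis at the height of the groove, flat within 0.12 rad; both are at rest (all of step 2 and linear speed of each of clip, reel below 0.02 m/s); the robot touches nothing.
It fails at once if the clip is rammed against the stand or its spindle (contact forces of over 35 N) (contact force between clip and stand above 35 N).
It fails at once if the clip presses the reel with more than 20 N (contact force between clip and reel above 20 N).
It fails at once if another thing on the bench is moved by more than 20 mm (distance of any of flux_bottle, driver_flat, side_cutter, battery_9v from where it was at the start of the episode above 0.02 m).
It also fails if it takes over 64 s, if anything falls off the work surface, if the arm or the gripper's body presses on something with over 40 N, if the wrist force passes 120 N, or if a joint passes its speed limit or range.

## Robot

A 6-joint arm with a two-finger parallel gripper is mounted at the origin on a cart in front of the work surface, level with it; the furniture and walls round the work are solid. World frame = base frame: x ahead of the robot, y to its left, z up, the work surface at z = 0. Lengths are in m, angles in rad, forces in N, time in s.
With the tool pointing down it reaches from about 0.35 to 1 m from the base axis. Payload 7.1 kg.
Tool frame: the origin (TCP) lies between the finger pads; the fingertips stand 22 mm ahead of it and the grasp point (between the pads) lies 3 mm ahead of it; z points along the fingers, y is the line along which they close (so a half turn about z gives the same grasp; the last joint's range is limited). The gripper opens to 85 mm and grips with 20 to 120 N. Pads are 22 mm wide; open, the fingers measure 114 mm over their backs; the gripper's body (76 mm by 85 mm) begins 54 mm behind the grasp point. The pads swing forward as they close: fully open they stand 13 mm farther back than shut.
Start: joints at [-1.145, 0.423, 1.63, -0, 1.089, -0.019], TCP at [0.269, -0.564, 0.253] pointing down, gripper open.
Joint ranges: [-3, 3], [-0.9, 2.11], [0.09, 2.58], [-1.31, 4.45], [0.11, 2.69], [-2.54, 2.54]. Speed limits (rad/s): [2.39, 2.39, 3.01, 3.14, 3.14, 3.14].

## Interface

Orientations are given as a rotation vector (axis times angle).
In Python, from rig import manip gives the robot as it stands. The module is installed in compiled form; this text tells all that it offers. Calls block until the motion is done:
- manip.move_to(position, orientation): joint-space move of the TCP to a pose.
- manip.servo_line(position, orientation=None, rate=0.15): straight line of the TCP; orientation=None keeps the orientation; rate is the mean speed in m/s.
- manip.set_joints(angles): joint-space move.
- manip.command_gripper(opening, f_grip=None): finger opening in m; f_grip is the grip in N (None keeps the last); returns when the fingers have stopped.
- manip.hold(seconds).
- manip.solve_ik(position, orientation): joint angles nearest the present ones, or None.
- manip.camera(name): name is "side" or "top"; returns a dict with "image" (400x640x3 uint8, red, green, blue), "fx", "fy", "cx", "cy" (pixels), "cam_to_world" (4x4, takes a point from camera to world coordinates). Camera axes: x right, y down, z forward; pixel columns grow to the right and rows downward; lengths in m; the calibration is good to about 2 mm. A picture is of the moment at which its call begins. There is no depth.
A pose or a line that the arm cannot do raises manip.IKError and nothing moves.
- manip.sign_off(): hands the job in; it is judged then, once.
Readings, each from a call of its own:
- manip.get_time(): time.
- manip.get_joint_positions(): joint angles.
- manip.get_joint_vel(): joint speeds.
- manip.get_tau(): joint torques, N m.
- manip.get_position(): TCP position.
- manip.get_ee_rot(): TCP orientation.
- manip.get_contact_force(): force on the tool from outside, world axes, zero at the start.
- manip.get_torque(): the same for the moment, N m.
- manip.get_width(): finger opening in m.
- manip.get_grip_force(): force on a finger pad.
Only numpy, scipy, OpenCV 4.12 (cv2) and the standard library are available. Lean on these libraries where they do the work, as an engineer would, in place of code of your own. Each camera call takes 0.05 s, during which the arm holds its last target. There are 200 camera calls.

## Working session

There is one attempt and no reset: what is moved stays moved. The work goes in short steps, each a Python script; the robot and the scene stay as the last script left them, time stands still between calls to the robot, and variables do not carry over. Pictures are saved under pics/ and viewed, at most 10 in all, crops included, and the job is handed in when it is done.

```bash
mkdir -p pics; ls; python3 - <<'E'
from rig import manip
import cv2,numpy as np
np.set_printoptions(precision=4,suppress=True)
for n in("top","side"):
    c=manip.camera(n); cv2.imwrite(f"pics/{n}0.png",c["image"][:,:,::-1]); print(n,c["fx"],c["fy"],c["cx"],c["cy"]); print(c["cam_to_world"])
print(manip.get_time(),manip.get_position(),manip.get_ee_rot(),manip.get_contact_force())
E
```

```text
pics
top 373.27455753592756 373.27455753592756 321.44926144054443 198.93272269797296
[[ 0.0085 -0.9893  0.1455  0.4446]
 [-0.9996 -0.0124 -0.0257  0.0028]
 [ 0.0272 -0.1452 -0.989   0.9203]
 [ 0.      0.      0.      1.    ]]
side 483.59710851851173 483.59710851851173 320.67366445111026 193.27248126029482
[[ 0.9995  0.0303 -0.0123  0.5879]
 [ 0.0288 -0.6377  0.7698 -1.0139]
 [ 0.0155 -0.7697 -0.6382  0.889 ]
 [ 0.      0.      0.      1.    ]]
0.1 [ 0.2688 -0.5638  0.2526] [-3.0629 -0.6926  0.0004] [0.9919 0.048  0.1882]
```

View pics/top0.png

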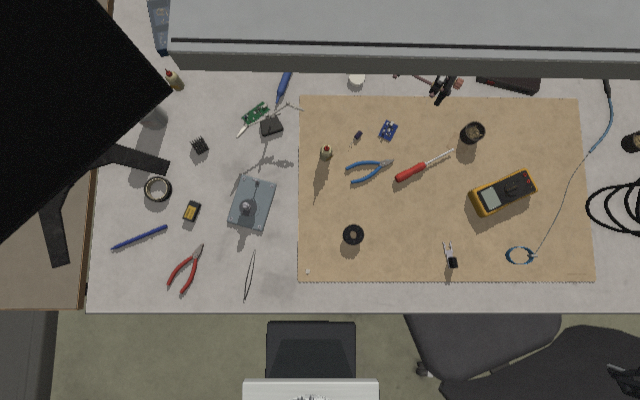

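View pics/side0.png

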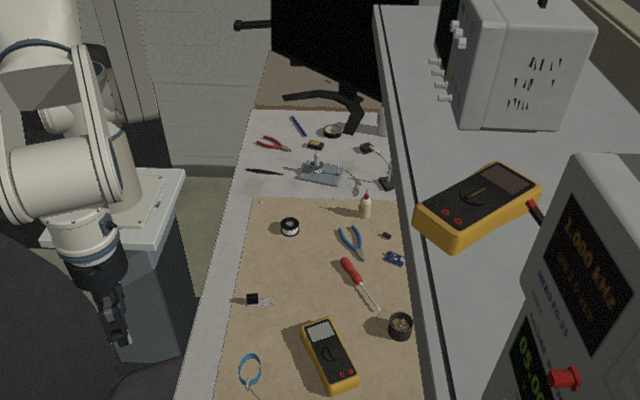

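The top view shows the stand at about (252,205), the reel at (353,235) and the clip at (450,256). In the side view they are at (320,172), (290,227) and (260,300). I'll zoom in on all three.

```bash
python3 - <<'E'
import cv2,numpy as np
t=cv2.imread("pics/top0.png");s=cv2.imread("pics/side0.png")
def c(i,u,v):  # 44x48 crop
    return cv2.resize(i[v-25:v+25,u-33:u+33],(264*1,200),interpolation=cv2.INTER_CUBIC)
R=lambda i,u,v:cv2.resize(i[v-37:v+38,u-33:u+33],(264,300),interpolation=cv2.INTER_CUBIC)
m=np.vstack([np.hstack([R(t,252,205),R(t,353,235),R(t,450,256)]),np.hstack([R(s,322,172),R(s,290,227),R(s,260,300)])])
m=cv2.convertScaleAbs(m,alpha=1.4)
cv2.imwrite("pics/m0.png",m)
E
```

```text
(no output)
```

View pics/m0.png

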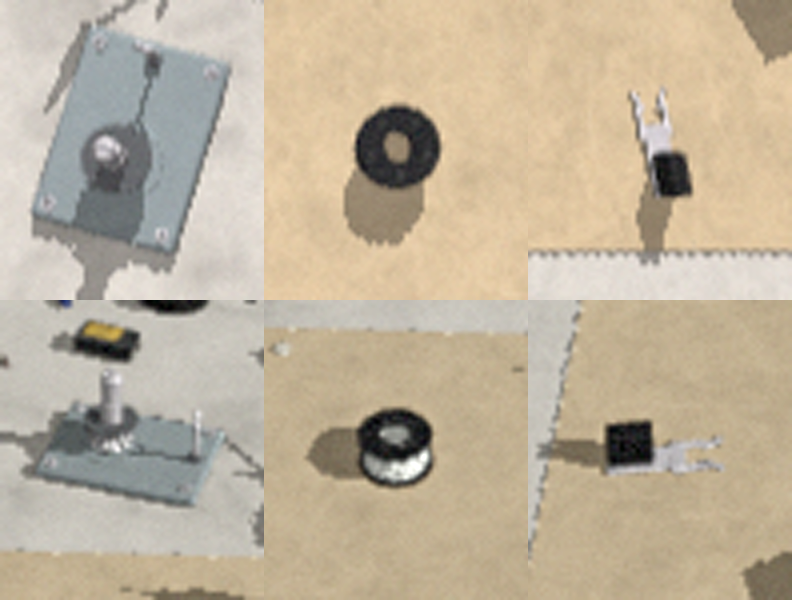

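The montage shows the following, in montage pixels:
- **Stand:** base corners are near (92,28), (230,66), (172,252) and (34,215). The guide post is up and to the right of the spindle.
- **Reel:** a black ring at (397,147).
- **Clip:** the black grip is at (672,172), with the arms pointing up the picture (+x).

Next I'll measure them with masks.

```bash
cat > h.py <<'E'
from rig import manip
import cv2,numpy as np
from scipy.spatial.transform import Rotation as R
np.set_printoptions(precision=4,suppress=True)
def ray(c,uv):
    T=c["cam_to_world"]; d=T[:3,:3]@np.array([(uv[0]-c["cx"])/c["fx"],(uv[1]-c["cy"])/c["fy"],1]); return T[:3,3],d
def onz(c,uv,z):
    o,d=ray(c,uv); return o+d*(z-o[2])/d[2]
def tri(c1,p1,c2,p2):
    (o1,d1),(o2,d2)=ray(c1,p1),ray(c2,p2)
    s=np.linalg.lstsq(np.c_[d1,-d2],o2-o1,rcond=None)[0]
    a,b=o1+s[0]*d1,o2+s[1]*d2; return (a+b)/2,np.linalg.norm(a-b)
def down(yaw): # tool z down, tool x at world yaw
    return (R.from_euler('z',yaw)*R.from_euler('x',np.pi)).as_rotvec()
def blob(mask,u,v,r):
    "largest blob in window: mask image contour"
    m=np.zeros_like(mask); m[v-r:v+r,u-r:u+r]=mask[v-r:v+r,u-r:u+r]
    n,l,st,ce=cv2.connectedComponentsWithStats(m); k=1+np.argmax(st[1:,4]); 
    return (l==k).astype(np.uint8),ce[k],st[k,4]
E
python3 - <<'E'
from h import *
t,s=manip.camera("top"),manip.camera("side")
ht=cv2.cvtColor(t["image"],cv2.COLOR_RGB2HSV); hs=cv2.cvtColor(s["image"],cv2.COLOR_RGB2HSV)
dk=(ht[...,2]<60).astype(np.uint8); dks=(hs[...,2]<60).astype(np.uint8)
# stand base
b=((ht[...,0]>85)&(ht[...,0]<115)&(ht[...,1]>25)).astype(np.uint8)
m,ce,a=blob(cv2.morphologyEx(b,cv2.MORPH_CLOSE,np.ones((5,5))),252,205,36)
c=cv2.convexHull(max(cv2.findContours(m,0,1)[0],key=cv2.contourArea)); 
w=np.array([onz(t,p[0],.010)[:2] for p in c],np.float32)*1000
print("base",a,cv2.minAreaRect(w), cv2.boxPoints(cv2.minAreaRect(w)))
# reel
m,ce,a=blob(dk,353,235,20); c=max(cv2.findContours(m,0,1)[0],key=cv2.contourArea)
e=cv2.fitEllipse(c); print("reel top",ce,a,e,onz(t,e[0],.024))
hole=cv2.morphologyEx(m,cv2.MORPH_CLOSE,np.ones((9,9)))-m; print("hole",np.argwhere(hole).mean(0)[::-1],onz(t,np.argwhere(hole).mean(0)[::-1],.02),hole.sum())
m,ce,a=blob(dks,290,227,14); print("reel side",ce,a)
# clip grip
m,ce,a=blob(dk,450,260,14); c=max(cv2.findContours(m,0,1)[0],key=cv2.contourArea)
w=np.array([onz(t,p[0],.027)[:2] for p in c],np.float32)*1000
print("grip top",ce,a,onz(t,ce,.025),cv2.minAreaRect(w))
m,ce2,a=blob(dks,253,300,14); print("grip side",ce2,a,tri(t,ce,s,ce2))
# steel arms: not-cork pixels, low saturation bright
st=((ht[...,1]<70)&(ht[...,2]>130)).astype(np.uint8); m,c3,a=blob(st,449,248,13); print("steel",c3,a,onz(t,c3,.002))
p=np.argwhere(m)[:,::-1]; print(p[p[:,1]<=p[:,1].min()+1].tolist(), p.min(0),p.max(0))
st=((hs[...,1]<60)&(hs[...,2]>110)).astype(np.uint8); m,c3,a=blob(st,266,301,14); print("steel side",c3,a,onz(s,c3,.002))
# spindle tip zoomed rows in both
g=cv2.cvtColor(t["image"],cv2.COLOR_RGB2GRAY);print(g[195:215,236:258]); g=cv2.cvtColor(s["image"],cv2.COLOR_RGB2GRAY);print(g[148:166,308:326])
E
```

```text
base 28 ((522.4111938476562, 166.36192321777344), (26.111112594604492, 12.553886413574219), 55.39296340942383) [[509.83   159.1813]
 [520.1627 152.0514]
 [534.9923 173.5426]
 [524.6597 180.6725]]
reel top [352.8451 234.5352] 284 ((352.8429870605469, 234.49957275390625), (18.930505752563477, 20.1679630279541), 73.336669921875) [ 0.4912 -0.0966  0.024 ]
hole [352.814  234.3256] [ 0.4918 -0.097   0.02  ] 43
reel side [288.4419 224.1395] 172
grip top [452.3827 262.3951] 81 [ 0.4271 -0.3346  0.025 ] ((428.0435791015625, -334.1700134277344), (24.443222045898438, 19.48685073852539), 5.9897003173828125)
grip side [251.8584 298.5664] 113 (array([ 0.4276, -0.3375,  0.017 ]), np.float64(0.0013299215075389128))
steel [448.8846 247.3846] 130 [ 0.463  -0.3361  0.002 ]
[[444, 237], [445, 237], [446, 237], [446, 238]] [442 237] [456 258]
steel side [265.5769 301.7769] 130 [ 0.4576 -0.3335  0.002 ]
[[113 116 117 120 117 118 117 120 119 116 117 117 117 118 118 119 117 117
   81 117 114 117]
 [119 116 117 120 119 116 119 118 116 117 118 117 117 117 115 117 116  98
   82 119 117 116]
 [115 117 119 120 1
[... 2306 characters left out ...]
142 140 141 140 139 141]
 [143 138 140 139 141 141  92  74  98 117 133 132 139 141 141 142 142 142]
 [139 140 140 139 140 143  95  78  99 120 136 136 138 142 139 140 140 142]
 [134 139 139 140 142 142 106  81  98 124 134 137 139 139 139 139 141 142]
 [111 129 135 133 136 133  98  83 100 126 137 131 131 132 139 140 138 137]
 [109 126 114 108 102  97  79  94 109 129 141 116 100 110 125 134 138 133]
 [101 135 104  65  55  58  74  88 103 124 139 102  68  64  97 127 134 132]
 [103 105  66  36  33  42  72  81 105 128 141  98  69  61  72 106 125 129]
 [100  88  55  46  36  35  69  86 106 129 142 101  65  69  69  81 110 113]
 [ 66  82  68  70  54  40  59  80 100 124 131 100  71  65  64  87 101 104]]
```

```bash
python3 - <<'E'
from h import *
t,s=manip.camera("top"),manip.camera("side")
f=lambda p,o:(np.array(p)+.5)/4-.5+np.array(o)
c=np.array([f(p,(219,168)) for p in[(92,28),(230,66),(172,252),(34,215)]])
w=np.array([onz(t,p,.01) for p in c]); print(w,[np.linalg.norm(w[i]-w[i-1]) for i in range(4)])
cs=np.array([f(p,(289,135)) for p in[(37,472-300),(193,505-300),(224,432-300),(83,401-300)]])
ws=np.array([onz(s,p,.01) for p in cs]); print(ws)
for W in(w,):
    d=((W[0]+W[1])-(W[2]+W[3]))[:2]; d/=np.linalg.norm(d); C=W.mean(0)[:2]; print("stand",np.degrees(np.arctan2(d[1],d[0])),C,C-d*.016)
print("tip",tri(t,(245.2,204.2),s,(316.7,154.2)))
m1,m2=f((105,94),(417,219)),f((132,94),(417,219))
print("tips",onz(t,m1,.002),onz(t,m2,.002)); 
g=f((144,172),(417,219)); print("grip ctr",g,onz(t,g,.027))
sm=[f(p,(227,263)) for p in[(718-528,440-300),(718-528,466-300)]]
print("side tips",[onz(s,p,.002) for p in sm])
gc=[f(p,(417,219)) for p in[(125,153),(155,152),(163,194),(131,198)]]; print("grip corners",[onz(t,p,.029) for p in gc])
h=cv2.cvtColor(t["image"],cv2.COLOR_RGB2HSV); print(h[236:262,440:460,1])
E
```

```text
[[0.6369 0.1772 0.01  ]
 [0.6141 0.0915 0.01  ]
 [0.4991 0.1236 0.01  ]
 [0.5206 0.2077 0.01  ]] [np.float64(0.1201665419547792), np.float64(0.08870439433426601), np.float64(0.11945442817354933), np.float64(0.08683587337986653)]
[[0.5014 0.1157 0.01  ]
 [0.617  0.0822 0.01  ]
 [0.6403 0.1722 0.01  ]
 [0.5312 0.2071 0.01  ]]
stand -15.11878576233768 [0.5677 0.15  ] [0.5522 0.1542]
tip (array([0.5554, 0.1551, 0.0688]), np.float64(0.00035386651249449854))
tips [ 0.4758 -0.3217  0.002 ] [ 0.4759 -0.3385  0.002 ]
grip ctr [452.625 261.625] [ 0.4289 -0.3345  0.027 ]
side tips [array([ 0.4756, -0.3211,  0.002 ]), array([ 0.4775, -0.3392,  0.002 ])]
grip corners [array([ 0.44  , -0.3228,  0.029 ]), array([ 0.4408, -0.3409,  0.029 ]), array([ 0.4161, -0.3446,  0.029 ]), array([ 0.4137, -0.3253,  0.029 ])]
[[73 70 74 74 72 71 74 72 68 70 70 75 71 73 68 69 71 74 71 72]
 [70 74 73 72 67 71 70 78 72 75 69 71 69 70 69 71 70 72 70 72]
 [71 73 73 74 73 71 72 73 72 72 72 71 75 71 73 69 70 72 70 75]
 [74 72 71 67 71 68 69 72 72 68 73 73 72 74 73 71 75 73 74 70]
 [72 70 72 73 69 70 69 69 70 69 57 59 72
[... 646 characters left out ...]
73 68]
 [70 73 70 73 30  9  8  8  8  7  7  7  8 65 73 66 71 70 69 70]
 [75 70 70 71 40  8  8  5  7  3 10 10 22 56 68 72 68 70 72 68]
 [70 69 69 69 50 11  9  8  8 10  8  8 42 71 70 68 70 69 73 75]
 [71 69 73 70 70 41  9  7  7  8  8  7 38 70 70 72 70 72 72 72]
 [69 70 68 71 73 68 22  7  7 10 10  7 29 71 74 74 72 73 75 72]
 [71 73 68 69 71 66 28  6 10  9  6  8 15 73 69 68 71 72 71 73]
 [72 70 70 69 75 68 42  9  7  6  4  4 19 58 51 71 66 70 71 73]
 [72 70 71 72 70 72 55  5 10 19 54  0  8 21 28 15 62 69 73 69]
 [73 72 70 73 69 72 63  7  5 48 31 43 18 21 22 34 58 74 69 73]
 [73 70 67 73 70 71 68 13  4 24 46 46 55  8 22 45 54 71 68 70]
 [69 69 73 71 74 71 67 26 14  0 73 21 38 26 28 39 28 71 72 68]]
```

```bash
python3 - <<'E'
from h import *
o=down(np.radians(-15))
for p in[(.491,-.097,.14),(.491,-.097,.027),(.555,.154,.15),(.555,.154,.061)]: print(manip.solve_ik(p,o))
q=down(np.radians(9)); print(manip.solve_ik((.4276,-.3375,.12),q),manip.solve_ik((.52,.16,.12),down(np.radians(-10))))
manip.command_gripper(.085)
manip.move_to((.491,-.097,.12),o); print(manip.get_time(),manip.get_contact_force())
manip.servo_line((.491,-.097,.027),rate=.12); print(manip.get_time(),manip.get_contact_force())
manip.command_gripper(.045,30); print(manip.get_time(),manip.get_width(),manip.get_grip_force(),manip.get_contact_force(),manip.get_position())
E
```

```text
[-0.2188  0.4163  1.9782 -0.      0.7471  1.6138]
[-0.2188  0.6304  2.0026 -0.      0.5086  1.6138]
[ 0.25    0.4901  1.8077 -0.      0.8437  2.0826]
[ 0.25    0.6322  1.833  -0.      0.6764  2.0826]
[-0.69    0.5008  1.8897 -0.      0.751   0.7237] [ 0.2766  0.5001  1.8913 -0.      0.7503  2.022 ]
2.45 [-0.3245 -0.5705  0.915 ]
3.375 [-0.4797  0.2591  0.4591]
3.7917 0.050459291795938076 29.93405358865857 [-1.3932 -0.2488  6.5244] [ 0.4914 -0.0971  0.0279]
```

```bash
python3 - <<'E'
from h import *
o=down(np.radians(-15))
manip.servo_line((.491,-.097,.12),rate=.15); manip.hold(.2); print(manip.get_time(),manip.get_contact_force(),manip.get_width())
manip.move_to((.555,.154,.16),o)
manip.servo_line((.555,.154,.115),rate=.1); manip.hold(.2); print(manip.get_time(),manip.get_contact_force(),manip.get_position())
s=manip.camera("side")["image"]; t=manip.camera("top")["image"]
a=cv2.resize(s[110:210,265:365],(400,400),interpolation=cv2.INTER_CUBIC);b=cv2.resize(t[150:250,200:300],(400,400),interpolation=cv2.INTER_CUBIC)
cv2.imwrite("pics/r1.png",cv2.convertScaleAbs(np.hstack([a,b])[:,:,::-1],alpha=1.4))
E
```

```text
4.7583 [-0.6226  0.7273 -0.7806] 0.05006509255246529
6.5833 [-0.4225  0.4002 -0.9306] [0.5555 0.1541 0.1157]
```

View pics/r1.png

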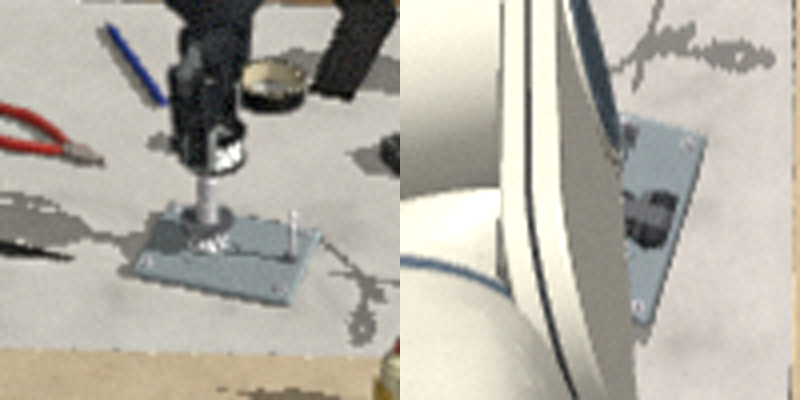

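The side view shows the held reel's right edge at x≈245 in the crop. That puts its centre at about 208, directly over the spindle at 208, so I'll lower it with the force guarded.

```bash
cat >> h.py <<'E'
F=manip.get_contact_force
def guard(p0,d,n,stop,rate=.03,f0=None):
    "n steps of vector d from p0; stop(f-f0) ends it; returns last target, force"
    f0=F() if f0 is None else f0; p=np.array(p0,float); log=[]
    for i in range(n):
        p=p+d; manip.servo_line(p,rate=rate); f=F()-f0; log.append(np.r_[p,f])
        if stop(f): break
    return p,f,np.array(log)
E
python3 - <<'E'
from h import *
f0=F()
p,f,l=guard((.555,.154,.115),np.array([0,0,-.003]),18,lambda f:np.linalg.norm(f)>4,.06,f0)
print(l[:,2:]); print(manip.get_time(),manip.get_position())
E
```

```text
[[ 0.112  -0.4815  0.7968  0.0183]
 [ 0.109   1.2112  1.0553  0.5731]
 [ 0.106   0.7738  0.7046 -0.1543]
 [ 0.103  -0.0287  0.7631 -0.5504]
 [ 0.1    -0.3836  0.7224 -0.3049]
 [ 0.097  -0.7134  1.0716  0.2972]
 [ 0.094  -2.5157  1.8473 -0.5431]
 [ 0.091  -3.8171  3.3234 -1.8335]]
8.6833 [0.5542 0.154  0.0904]
```

```bash
python3 - <<'E'
from h import *
f0=np.array([-.6,1.0,-.9]); p=np.array([.555,.154,.091])
manip.servo_line(p+[0,0,.004],rate=.06); p[2]+=.004
for i in range(40):
    f=F()-f0; p[:2]+=np.clip(.0003*f[:2],-.001,.001)
    if np.hypot(f[0],f[1])<3: p[2]-=.002
    manip.servo_line(p,rate=.05); f=F()-f0
    if i%3==0: print(np.r_[p,f,manip.get_position()])
    if p[2]<.0625 or f[2]>6: break
print(np.r_[p,f]); print(manip.get_time(),manip.get_position())
E
```

```text
[ 0.5544  0.1541  0.093  -2.1744 -1.972   9.9156  0.5559  0.1542  0.0945]
[ 0.5544  0.1541  0.093  -2.1744 -1.972   9.9156]
9.1833 [0.5559 0.1542 0.0945]
```

```bash
python3 - <<'E'
from h import *
f0=np.array([-.5,.6,-.9])
for i in range(3): manip.hold(.15); print(F()-f0,manip.get_position(),manip.get_width())
p=np.array([.5544,.1541,.095])
manip.servo_line(p,rate=.03); manip.hold(.15); print(F()-f0,manip.get_position())
for i in range(30):
    manip.servo_line(p,rate=.03); manip.hold(.1); f=F()-f0
    if i%2==0 or f[2]>5: print(np.r_[p,f,manip.get_position()])
    if p[2]<.0625 or f[2]>6: break
    p[:2]+=np.clip(.0002*f[:2],-.001,.001)
    if np.hypot(f[0],f[1])<4: p[2]-=.002
print(manip.get_time(),manip.get_position())
E
```

```text
[-1.3375 -0.8732 10.0468] [0.5559 0.1542 0.0945] 0.05092318430145751
[-1.6538 -0.5442  9.8673] [0.5558 0.1542 0.0945] 0.050545989442525065
[-1.176  -0.618   8.9194] [0.5559 0.1542 0.0945] 0.05075206144168094
[ 0.8775 -0.8429  3.7828] [0.5552 0.1542 0.0953]
[ 0.5544  0.1541  0.095   0.5583  0.1207 -0.056   0.5546  0.1541  0.095 ]
[ 0.5546  0.1541  0.091  -1.0986  0.2587 -0.4532  0.5543  0.1541  0.0908]
[ 0.5542  0.1542  0.087  -0.6828 -0.4852 -1.0683  0.5541  0.1542  0.0869]
[ 0.5538  0.1543  0.083   0.5715 -0.0032 -0.59    0.5539  0.1542  0.083 ]
[ 0.5539  0.1541  0.079  -0.3949 -1.3707 -0.6498  0.5538  0.1541  0.0789]
[ 0.5535  0.1541  0.075   0.2702  1.1366 -2.6585  0.5536  0.154   0.0749]
[ 0.5537  0.1541  0.071  -1.3583  0.2656 -1.2029  0.5535  0.1541  0.0708]
[ 0.5533  0.1541  0.067  -0.8995  0.047  -1.2124  0.5534  0.1541  0.067 ]
[ 0.5534  0.154   0.063   0.5897 -0.5758 -1.1253  0.5534  0.154   0.0629]
16.3333 [0.5534 0.1539 0.0609]
```

```bash
python3 - <<'E'
from h import *
manip.command_gripper(.085); manip.hold(.3)
manip.servo_line((.5534,.154,.15),rate=.15)
q=down(np.radians(9))
manip.move_to((.4276,-.3375,.12),q); print(manip.get_time())
t,s=manip.camera("top"),manip.camera("side")
a=cv2.resize(s["image"][130:205,280:360],(400,375),interpolation=cv2.INTER_CUBIC);b=cv2.resize(t["image"][168:243,212:292],(400,375),interpolation=cv2.INTER_CUBIC)
cv2.imwrite("pics/r2.png",cv2.convertScaleAbs(np.hstack([a,b])[:,:,::-1],alpha=1.4))
cv2.imwrite("pics/side2.png",s["image"][:,:,::-1]);cv2.imwrite("pics/top2.png",t["image"][:,:,::-1])
f0=F()
manip.servo_line((.4276,-.3375,.028),rate=.12); manip.hold(.1);print(F()-f0)
manip.command_gripper(.006,60); manip.hold(.1); print(F()-f0,manip.get_width(),manip.get_grip_force(),manip.get_position(),manip.get_time())
E
```

```text
19.6583
[-0.1838  0.5082  0.1461]
[-0.3501  0.9     4.1137] 0.010547472149600215 58.92973601818085 [ 0.4277 -0.3376  0.0282] 21.5417
```

View pics/r2.png

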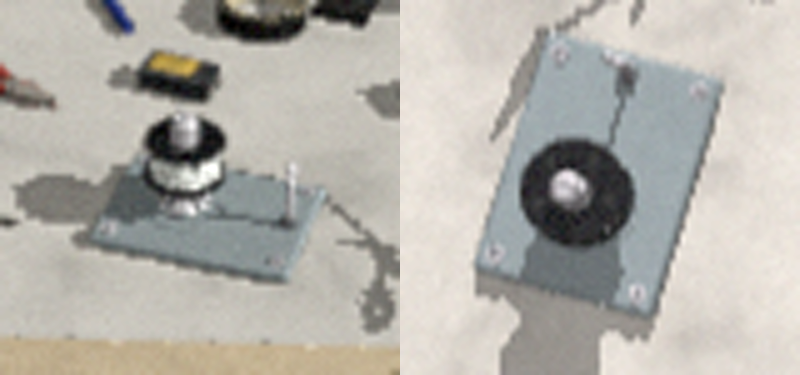

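The reel sits over the spindle on the plate in both views (side crop (185,140), top crop (577,192)). The clip is gripped, so I'll lift it, stage it by the spindle and look.

```bash
cat >> h.py <<'E'
A=np.array([.5535,.154]); YAW=np.radians(-10); U=np.array([np.cos(YAW),np.sin(YAW)])
def clip(s,z,lat=0.): # TCP for clip origin at s along push axis from spindle, underside z
    return np.r_[A+(s-.036)*U+lat*np.array([-U[1],U[0]]),z+.0282]
E
python3 - <<'E'
from h import *
manip.servo_line((.4276,-.3375,.10),rate=.15)
manip.move_to(clip(-.05,.12),down(YAW)); print(manip.get_time())
manip.servo_line(clip(.014,.10),rate=.12); manip.hold(.3); print(manip.get_time(),F(),manip.get_width(),manip.get_position()-clip(.014,.10))
t,s=manip.camera("top"),manip.camera("side")
a=cv2.resize(s["image"][115:190,280:360],(400,375),interpolation=cv2.INTER_CUBIC);b=cv2.resize(t["image"][168:243,212:292],(400,375),interpolation=cv2.INTER_CUBIC)
cv2.imwrite("pics/r3.png",cv2.convertScaleAbs(np.hstack([a,b])[:,:,::-1],alpha=1.4))
def px(c,P):
    T=c["cam_to_world"]; q=T[:3,:3].T@(np.array(P)-T[:3,3]); return np.array([c["fx"]*q[0]/q[2]+c["cx"],c["fy"]*q[1]/q[2]+c["cy"]])
n=np.array([-U[1],U[0]])
for w in(.0115,-.0115): print("expect tip",(px(s,np.r_[A+(.014+.016)*U+w*n,.102])-[280,115])*5,(px(t,np.r_[A+.03*U+w*n,.102])-[212,168])*5+[400,0])
t2=cv2.imread("pics/top2.png"); h=cv2.cvtColor(t2,cv2.COLOR_BGR2HSV); m,ce,a=blob(((h[...,2]<50)).astype(np.uint8),247,206,14)
e=cv2.fitEllipse(max(cv2.findContours(m,0,1)[0],key=cv2.contourArea)); c=manip.camera("top"); print("reel",e,onz(c,e[0],.058))
E
```

```text
24.025
25.0333 [ 0.0575 -0.0701 -1.2726] 0.0105957282743266 [-0.0003  0.0002  0.0003]
expect tip [235.7083 145.5521] [544.0681 104.874 ]
expect tip [228.0274 167.4125] [595.1713 114.4387]
reel ((246.85781860351562, 206.29978942871094), (19.740041732788086, 21.33526039123535), 114.96650695800781) [0.5521 0.153  0.058 ]
```

View pics/r3.png

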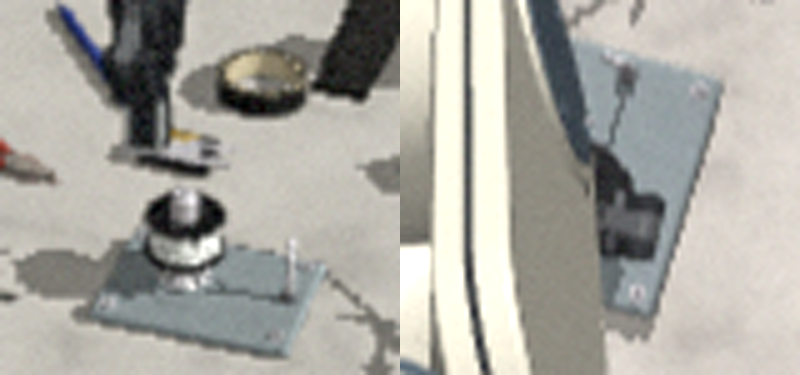

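The side crop shows the near arm tip at about (228,165), against an expected (228,167). The clip is held level as intended, so next I'll feel for the spindle tip with the web.

```bash
python3 - <<'E'
from h import *
manip.servo_line(clip(.014,.082),rate=.06); manip.hold(.3); f0=np.mean([F() for _ in range(3)],0); print(f0)
z=.082
while z>.064:
    z-=.001; manip.servo_line(clip(.014,z),rate=.02); manip.hold(.08); f=F()-f0
    print(round(z,4),f,manip.get_position()[2]-.0282)
    if f[2]>3: break
manip.hold(.2); print(F()-f0,manip.get_torque(),manip.get_position()[2]-.0282,manip.get_time())
E
```

```text
[ 0.001  -0.085  -0.1455]
0.081 [ 0.3559  0.5541 -0.4053] 0.08101509175119008
0.08 [0.5977 0.1566 0.5653] 0.07997028761960541
0.079 [-0.164  -0.1157  0.0055] 0.07897921360939437
0.078 [ 0.4451  0.3425 -0.6719] 0.0779809317774653
0.077 [ 0.0598 -0.0016 -0.3616] 0.07699811457506432
0.076 [ 0.5192 -0.0878 -0.1467] 0.07596765543965403
0.075 [-0.3645  0.5231  0.3948] 0.07499847512130275
0.074 [-0.1378  0.0089 -0.5306] 0.07397832028480357
0.073 [ 0.3671  0.1282 -0.4188] 0.07298595469853585
0.072 [-3.3258 -0.187   8.3973] 0.07276863605048822
[-2.596   0.0128  7.4735] [-0.1579  0.3025 -0.0034] 0.07276617898803862 29.4667
```

Contact came at 72.8 mm, which puts the lower edge of the groove at about 49.3 mm. I'll aim the clip's underside at about 50.3 mm. First I'll back off, then press the reel down.

```bash
python3 - <<'E'
from h import *
manip.servo_line(clip(.014,.082),rate=.06); manip.servo_line(clip(-.021,.082),rate=.08); manip.servo_line(clip(-.021,.064),rate=.06); manip.hold(.2)
f0=F(); print(f0,manip.get_time())
for z in np.arange(.062,.0501,-.002):
    manip.servo_line(clip(-.021,z),rate=.03); manip.hold(.06); f=F()-f0
    print(round(z,4),f,manip.get_position()-clip(-.021,z))
    if np.linalg.norm(f)>12: break
manip.hold(.2); print(F()-f0,manip.get_torque(),manip.get_position()[2]-.0282,manip.get_time(),manip.get_width())
s=manip.camera("side")["image"];
cv2.imwrite("pics/r4.png",cv2.convertScaleAbs(cv2.resize(s[125:185,280:360],(640,480),interpolation=cv2.INTER_CUBIC)[:,:,::-1],alpha=1.4))
E
```

```text
[-1.0605  0.1596  0.0918] 31.0167
0.062 [1.1326 0.597  0.1088] [0. 0. 0.]
0.06 [ 1.3489 -0.0306 -0.0812] [-0.      0.     -0.0001]
0.058 [ 2.2327 -0.3265 -0.536 ] [-0.0001 -0.     -0.0001]
0.056 [0.8227 0.4606 0.9266] [0.0001 0.0001 0.0001]
0.054 [1.1514 0.5411 1.5277] [0.0001 0.     0.    ]
0.052 [0.3848 0.9139 2.4106] [0.0001 0.     0.    ]
[1.5071 0.4302 3.4068] [ 0.0332 -0.168  -0.0408] 0.052059298934545056 33.0667 0.010958629923742372
```

View pics/r4.png

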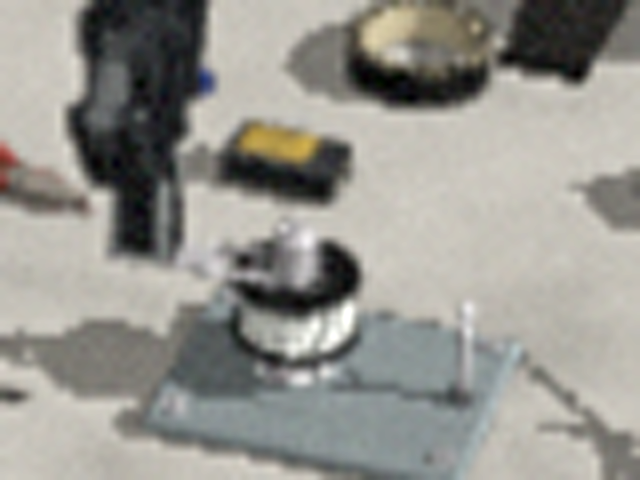

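The side view shows the arms at about (240,262) in the crop, lying on the reel either side of the spindle, with the reel pressed down. I'll go down to groove height and push in gently.

```bash
python3 - <<'E'
from h import *
f0=np.array([-.3,.3,0.]); N=np.array([-U[1],U[0]])
z=.0503; manip.servo_line(clip(-.021,z),rate=.02); manip.hold(.15); print(F()-f0,manip.get_position()[2]-.0282)
s=-.021
while s<-.008:
    s+=.001; manip.servo_line(clip(s,z),rate=.02); manip.hold(.08); f=F()-f0; d=manip.get_position()-clip(0,z)
    print("s %.1f act %.2f  axial %.2f lat %.2f z %.2f  dz %.2f"%(s*1e3,d[:2]@U*1e3,f[:2]@U,f[:2]@N,f[2],d[2]*1e3))
    if f[:2]@U<-5: break
print(manip.get_time())
E
```

```text
[-0.7967  0.7604  3.8036] 0.0503561193026687
s -20.0 act -20.34  axial -2.50 lat 0.36 z 3.38  dz -0.10
s -19.0 act -19.23  axial -1.86 lat -0.00 z 3.57  dz -0.10
s -18.0 act -17.95  axial -2.61 lat -1.93 z 4.28  dz -0.01
s -17.0 act -16.89  axial -2.08 lat -1.14 z 3.76  dz 0.02
s -16.0 act -15.90  axial -1.90 lat -0.36 z 3.22  dz 0.03
s -15.0 act -14.94  axial -1.40 lat -0.36 z 2.21  dz 0.01
s -14.0 act -13.92  axial -2.22 lat -0.37 z 2.73  dz 0.02
s -13.0 act -12.88  axial -1.40 lat -0.61 z 3.55  dz 0.03
s -12.0 act -12.08  axial -2.47 lat -0.49 z 3.70  dz -0.03
s -11.0 act -11.33  axial -4.04 lat 1.09 z 3.12  dz -0.12
s -10.0 act -10.50  axial -4.78 lat 2.19 z 3.13  dz -0.20
s -9.0 act -9.81  axial -5.01 lat 3.33 z 3.35  dz -0.30
37.5167
```

The clip passed the 14–16 mm zone freely and met resistance at about -11 mm, so it is in the groove. I'll push on to snap it.

```bash
python3 - <<'E'
from h import *
f0=np.array([-.3,.3,0.]); N=np.array([-U[1],U[0]])
z=.0504; s=-.009; lat=0
for i in range(36):
    s+=.0007; manip.servo_line(clip(s,z,lat),rate=.02); manip.hold(.05); f=F()-f0; d=manip.get_position()-clip(0,z)
    lat+=float(np.clip(.00008*(f[:2]@N),-.0003,.0003))
    print("s %.1f act %.2f  axial %.2f lat %.2f(%.1f) z %.2f  dz %.2f"%(s*1e3,d[:2]@U*1e3,f[:2]@U,f[:2]@N,lat*1e3,f[2],d[2]*1e3))
    if f[:2]@U<-12 or (d[:2]@U>-.003 and f[:2]@U<-7): break
print(manip.get_time(),manip.get_width())
E
```

```text
s -8.3 act -9.58  axial -7.83 lat 3.18(0.3) z 3.33  dz -0.42
s -7.6 act -8.37  axial -5.18 lat 2.25(0.4) z 2.18  dz -0.27
s -6.9 act -8.06  axial -6.56 lat 1.58(0.6) z 2.91  dz -0.38
s -6.2 act -7.84  axial -8.56 lat 1.75(0.7) z 3.71  dz -0.49
s -5.5 act -7.39  axial -8.29 lat 1.11(0.8) z 3.41  dz -0.56
s -4.8 act -6.52  axial -7.30 lat 1.27(0.9) z 3.63  dz -0.59
s -4.1 act -3.59  axial -0.01 lat -0.55(0.8) z 1.13  dz 0.10
s -3.4 act -2.50  axial 1.52 lat -0.19(0.8) z 2.87  dz 0.30
s -2.7 act -2.29  axial 0.76 lat 0.02(0.8) z 3.69  dz 0.13
s -2.0 act -1.94  axial 0.94 lat 0.38(0.9) z 1.52  dz -0.06
s -1.3 act -1.52  axial -0.40 lat 0.71(0.9) z 2.97  dz -0.07
s -0.6 act -0.80  axial -2.47 lat 0.08(0.9) z 4.04  dz -0.05
s 0.1 act -0.11  axial -1.99 lat -0.25(0.9) z 4.01  dz -0.08
s 0.8 act 0.12  axial -4.97 lat 0.18(0.9) z 4.68  dz -0.16
s 1.5 act 0.29  axial -6.34 lat 0.10(0.9) z 6.41  dz -0.18
s 2.2 act 0.46  axial -7.79 lat 1.09(1.0) z 7.75  dz -0.24
42.3167 0.010939308350259996
```

It snapped at about -6 mm and met the end stop at about 0. I'll relax the push, release and look.

```bash
python3 - <<'E'
from h import *
manip.servo_line(clip(.0004,.0504,.0009),rate=.02); manip.hold(.1); print(F())
manip.command_gripper(.04); manip.hold(.2); print(F(),manip.get_width())
manip.servo_line(clip(.0004,.13,.0009),rate=.12); 
manip.move_to((.40,-.15,.2),down(YAW)); print(manip.get_time())
t,s=manip.camera("top"),manip.camera("side")
a=cv2.resize(s["image"][125:185,290:340],(400,480),interpolation=cv2.INTER_CUBIC);b=cv2.resize(t["image"][175:235,222:272],(400,480),interpolation=cv2.INTER_CUBIC)
cv2.imwrite("pics/r5.png",cv2.convertScaleAbs(np.hstack([a,b])[:,:,::-1],alpha=1.4))
E
```

```text
[-3.7207  0.0035  4.5561]
[-0.6158  0.1777 -0.7277] 0.03997023894738418
45.3417
```

View pics/r5.png

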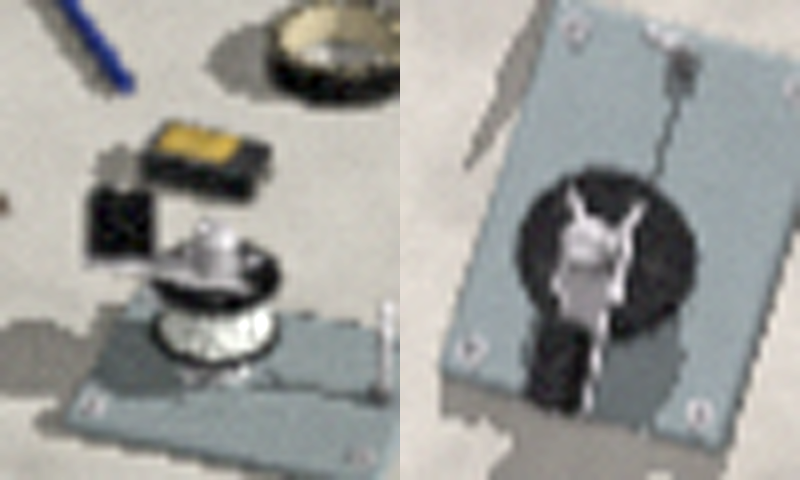

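The top crop shows the arms on both sides of the spindle at (592,240) with the web against it. The side crop shows the clip lying flat on the pressed-down reel, and the gripper is clear, so I'll hand it in.

```bash
python3 -c "
from rig import manip
print(manip.sign_off(),manip.get_time())"
```

```text
the job is handed in; nothing more can be done
the job is handed in; nothing more can be done
```

I handed the job in at about 45 s of the 64 s allowed: the reel is over the spindle on its plate, the clip is snapped fully home in the groove above it, and the gripper is clear; the verdict was not shown.

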